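# Line up the quarter-turn wing and hold the filter cover shut

### The arm

A 7-joint arm with a two-finger parallel gripper is mounted at the origin on a cart in front of the work surface, level with it; the furniture and walls round the work are solid. World frame = base frame: x ahead of the robot, y to its left, z up, the work surface at z = 0. Lengths are in m, angles in rad, forces in N, time in s.
With the tool pointing down it reaches from about 0.425 to 0.875 m from the base axis. Payload 8.4 kg.
Tool frame: the origin (TCP) lies at the very end of the fingers, on their centre line; the grasp point (between the pads) lies robot.tcp_to_grasp behind it (robot.tcp_to_grasp is the distance from the TCP to the grasp point, in m); z points along the fingers, y is the line along which they close (so a half turn about z gives the same grasp; the last joint's range is limited). The gripper opens to 85 mm and grips with 20 to 120 N. Pads are 22 mm wide; open, the fingers measure 114 mm over their backs; the gripper's body (76 mm by 85 mm) begins 54 mm behind the grasp point. The pads swing forward as they close: fully open they stand 13 mm farther back than shut.
Start: joints at [1.08, 0.333, 0.04, 1.465, -0.013, 1.343, -0.059], TCP at [0.248, -0.601, 0.207] pointing down, gripper open.
Joint ranges: [-2.58, 2.58], [-0.38, 2.09], [-1.3, 1.39], [0.25, 2.4], [-1.5, 4.64], [0.08, 2.09], [-2.65, 2.65]. Speed limits (rad/s): [2.22, 2.22, 2.79, 2.79, 3.14, 3.14, 3.14].

### API

Orientations are given as a rotation vector (axis times angle).
In Python, from plant import robot gives the robot as it stands.
- The arm moves only by the tool play_rows, never from a script. Its argument "deltas" is a list of rows, each a list of 3 entries, a list of its own where there are three numbers: the turn, a rotation vector about the tool's x, y, z in degrees, then the shift along the tool's x, y, z in mm, then the finger opening in mm, from 0 to 85.4. In form: [[[wx, wy, wz], [dx, dy, dz], jaw], ...]. A call has 1 to 8 rows; each row is the pose to reach, as a shift and turn from the pose commanded when the call began, along the tool's axes at that moment; what a row does not reach only later rows make up. A row lasts 1/8 s, in which the tool goes at most 62.5 mm and 10.7 degrees, less where a joint would pass 70% of its speed; a pose out of reach is approached as far as the arm can. A call with a gripper value outside its range is refused whole. The fingers move at their own pace and stop on an object; "newtons" is the grip in N (left out, the last holds). Time passes only in rows, so rows that repeat a pose let the fingers close. It gives the time, the measured TCP pose, the force, the opening and the grip force at its end, in the units of the state.
- robot.read_state(): the state, without advancing time (a new reading comes with each control period).
- robot.read_camera(name): name is "scene" or "top" or "wrist"; returns a dict with "image" (480x640x3 uint8, blue, green, red), "K" (3x3 intrinsics, pixels), "extrinsics" (4x4, takes a point from camera to world coordinates); the wrist camera has in their place "T_tool_cam" (4x4, takes a point from camera to tool coordinates, whose origin is the TCP and whose axes are the flange's). Camera axes: x right, y up, looking along -z (the intrinsics and any distortion apply to the point x, -y, -z); pixel columns grow to the right and rows downward; lengths in m; the calibration is good to about 2 mm. A picture is of the moment at which its call begins: read the wrist's pose just before it. There is no depth.
- robot.close_job(): hands the job in; it is judged then, once.
The state is a dict: "time": time; "joint_positions": joint angles; "qvel": joint speeds; "effort": joint torques, N m; "tool_pos": TCP position; "tcp_rot": TCP orientation; "ft_force": force on the tool from outside, world axes, zero at the start; "moment": the same for the moment, N m; "opening": opening from 0.0 (shut) to 1.0 (fully open); "finger_force": force on a finger pad.
Only numpy, scipy, OpenCV 4.12 (cv2) and the standard library are available. Lean on these libraries where they do the work, as an engineer would, in place of code of your own. Each camera call takes 0.05 s, during which the arm holds its last target. There are 200 camera calls.

### The job

The small white water-filter unit on the worktop stands open, with its slotted cover lying beside it. Turn the steel wing of the unit's quarter-turn fastener until it points straight across the unit, in line with where the cover's slot will be, then take the cover by its rib, lower it over the wing into its recess and press it fully home against the springy seal, firmly but without forcing it. Finish while still holding the cover pressed home, with the wing left lined up so that I can lock it afterwards, and do not disturb the salt shaker, the tin or the fork.

Things in the scene. Friction and masses are not known exactly. Their poses are not given: they have to be found in the camera images.
- filter_unit: White water-filter unit, fixed, 190 (x) x 140 (y) x 60 mm high; origin: centre of its underside. Two hose stubs stick out 22 mm at its rear (+x). In its top, centred: a recess 135 (x) x 95 (y) mm, 8 mm deep, whose flat ledge (the frame for the cover), 52 mm above the underside and 10 mm wide, surrounds a rubber seal ring and an open well. The wing's axis is at x = +38 mm, y = 0.
- recess (a point): Centre of the unit's recess at ledge height, axes as the unit's. Home of the cover's origin, the cover's axes parallel to the unit's (slot over the wing).
- seal (a joint): How far the seal ring is pressed down, m. 0: its top stands 4 mm above the ledge. Sprung: 3 N starts it, 11 N presses it to 0.004, where the cover meets the ledge; it lifts the cover again when not held down (the cover's weight is too little).
- wing (a joint): Angle of the wing, rad, counter-clockwise from above. 0: its length lies along the unit's y axis (across the unit), in line with the seated cover's slot. Starts at +0.7 to +1.4, turns from -0.5 to 1.7 with no stop or click at 0, stays where left (friction 0.03 N m). The cover passes over it only within about 0.15 of 0.
- wing_grip (a point): Centre of the top face of the steel wing, on its axis, 28 mm above the ledge (80 mm above the worktop). Wing: 36 mm long (this point's y), 10 mm thick (x), 20.5 mm high, its lower edge 7.5 mm above the ledge, on a 9 mm stud. The unit's rim is 20 mm below the wing's top.
- cover: Loose grey cover, plate 130 (x) x 90 (y) x 6 mm, 0.2 to 0.33 kg, right side up on the worktop left of the unit, its x within 0.7 rad of world x. Origin: centre of its underside. Slot through it at x = +38 mm, y = 0: 16 mm (x) by 42 mm (y). Rib to hold it by: centre x = -12 mm, y = 0, 50 mm long (x), 14 mm thick (y), top 32 mm above the underside.
- salt: Salt shaker, bystander, 44 mm across, 90 mm high, on the worktop; origin at the centre of its underside.
- tin: Food tin, bystander, 75 mm across, 58 mm high, on the worktop; origin at the centre of its underside.
- fork: Metal fork, bystander, 205 x 28 x 16 mm, lying on the worktop; origin at the centre of its underside.
There are look-alikes about, which are no part of the job. Of the things that look like the cover, the larger one is meant.

How it is judged:
By the outcome, as a careful person would: the job done as asked, in the order asked, and still so for the second after the job is handed in, while the arm keeps its last pose, push and grip.
It also fails if it takes over 51 s, if anything falls off the work surface, if the arm or the gripper's body presses on something with over 40 N, if the wrist force passes 120 N, or if a joint passes its speed limit or range.

## Working session

There is one attempt and no reset: what is moved stays moved. The work goes in short steps, Python scripts to look and compute and a tool call to move; the robot and the scene stay as the last step left them, time stands still between calls to the robot, and variables do not carry over. Pictures are saved under pics/ and viewed, at most 10 in all, crops included, and the job is handed in when it is done.

Besides the shell and the picture viewer there is one more tool, called after "Request:" as name([rows], argument=value, ...), one row to a line, values as JSON. play_rows: Moves the arm, as the interface text tells. Its arguments: {"type":"object","properties":{"deltas":{"type":"array","items":{"type":"array"}},"newtons":{"type":"number"}},"required":["deltas"]}

```bash
mkdir -p pics; cat > h.py <<'E'
import numpy as np,cv2
from scipy.spatial.transform import Rotation as R
from plant import robot
def cam(name):
    s=robot.read_state(); c=robot.read_camera(name); K=np.array(c["K"])
    if name=="wrist":
        T=np.eye(4);T[:3,:3]=R.from_rotvec(s["tcp_rot"]).as_matrix();T[:3,3]=s["tool_pos"]
        E=T@np.array(c["T_tool_cam"])
    else: E=np.array(c["extrinsics"])
    return c["image"],K,E,c
def ray(K,E,u,v):
    d=np.linalg.inv(K)@[u,v,1]; d=E[:3,:3]@[d[0],-d[1],-d[2]]
    return E[:3,3],d/np.linalg.norm(d)
def onz(K,E,u,v,z):
    o,d=ray(K,E,u,v); return o+d*(z-o[2])/d[2]
def proj(K,E,P):
    p=E[:3,:3].T@(np.array(P)-E[:3,3]); q=K@[p[0],-p[1],-p[2]]; return q[:2]/q[2]
def tri(rays):
    A=0;b=0
    for o,d in rays:
        M=np.eye(3)-np.outer(d,d);A=A+M;b=b+M@o
    return np.linalg.solve(A,b)
E
python3 - <<'E'
from h import *
for n in("scene","top"):
    im,K,E,c=cam(n); cv2.imwrite(f"pics/{n}0.png",im); np.savez(f"pics/{n}0.npz",im=im,K=K,E=E)
    print(n,[k for k in c],K.round(1).tolist(),E.round(3).tolist(), [c[k] for k in c if k not in("image","K","extrinsics")])
s=robot.read_state(); print(s, robot.tcp_to_grasp)
E
```

```text
scene ['image', 'K', 'extrinsics'] [[599.7, 0.0, 333.9], [0.0, 599.7, 235.1], [0.0, 0.0, 1.0]] [[-0.772, 0.488, -0.408, -0.012], [-0.636, -0.587, 0.501, 0.653], [0.005, 0.647, 0.763, 1.184], [0.0, 0.0, 0.0, 1.0]] []
top ['image', 'K', 'extrinsics'] [[596.0, 0.0, 327.3], [0.0, 596.0, 225.4], [0.0, 0.0, 1.0]] [[-0.116, 0.933, -0.34, 0.086], [-0.993, -0.109, 0.041, 0.01], [0.002, 0.342, 0.94, 1.533], [0.0, 0.0, 0.0, 1.0]] []
{'time': 0.1, 'joint_positions': array([ 1.07981626,  0.33385711,  0.03984682,  1.46621611, -0.01338536,
        1.34326715, -0.05852678]), 'qvel': array([-3.51355621e-05, -2.21362175e-03,  1.18766504e-03, -1.76670977e-03,
       -1.64656893e-03, -9.92318821e-04,  1.73745177e-03]), 'effort': array([ 4.36936869e-03, -6.60021901e+01,  1.37031589e+00, -4.06475472e+01,
        1.69345964e-02,  8.98501254e-03,  6.76236368e-05]), 'tool_pos': array([ 0.24800357, -0.60033785,  0.20648267]), 'tcp_rot': array([-3.08011111e+00, -6.11177824e-01,  6.13652978e-04]), 'ft_force': array([1.48249978, 0.45232749, 0.05485119]), 'moment': array([-0.09845968,  0.00589816, -0.00320257]), 'finger_force': 0.0, 'opening': 1.0030597885617931} 0.0187
```

View pics/scene0.png

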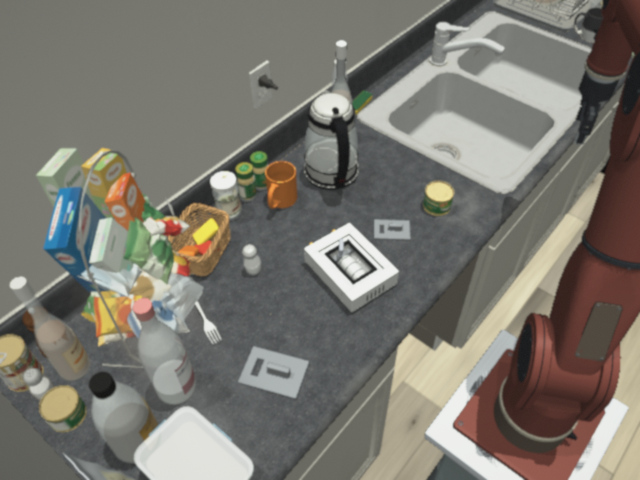

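View pics/top0.png

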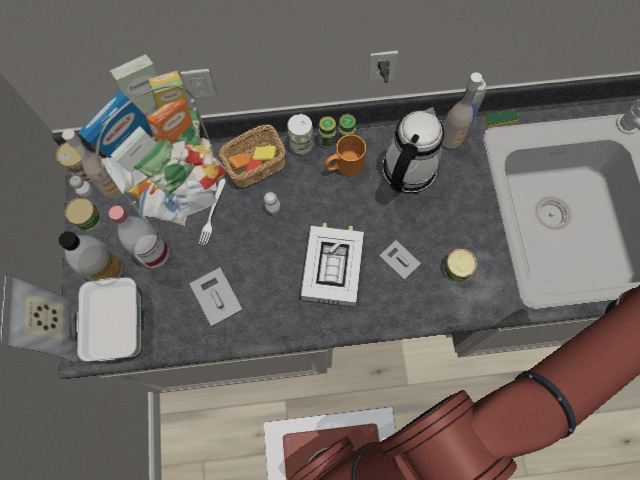

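The left grey cover is at about (216,296) in top and (274,371) in scene; the smaller look-alike is at (400,259). The unit is at about (333,265) in top, with the wing near (333,245). The salt is at (271,203), the fork at (212,212) and the tin at (460,264).

```bash
python3 - <<'E'
from h import *
def seg(n,roi,lo,hi):
    d=np.load(f"pics/{n}0.npz"); im=d["im"]; hsv=cv2.cvtColor(im,cv2.COLOR_BGR2HSV)
    m=((hsv[...,2]>lo)&(hsv[...,2]<hi)&(hsv[...,1]<60)).astype(np.uint8)
    k=np.zeros_like(m);x0,y0,x1,y1=roi;k[y0:y1,x0:x1]=1;m*=k
    m=cv2.morphologyEx(m,cv2.MORPH_OPEN,np.ones((3,3)))
    c=max(cv2.findContours(m,cv2.RETR_EXTERNAL,cv2.CHAIN_APPROX_NONE)[0],key=cv2.contourArea)
    r=cv2.minAreaRect(c); return d["K"],d["E"],r,cv2.boxPoints(r),cv2.approxPolyDP(c,6,True)[:,0]
for n,roi in(("top",(185,262,246,330)),("scene",(232,340,314,400))):
    K,E,r,b,a=seg(n,roi,115,256); print(n,"cover",r,a.tolist())
    if len(a)!=4:a=b
    P=np.array([onz(K,E,*p,0.006)for p in a]);print(P.round(3).tolist(),P.mean(0).round(3),np.linalg.norm(P-np.roll(P,1,0),axis=1).round(3))
for n,roi in(("top",(295,222,370,310)),("scene",(298,222,402,312))):
    K,E,r,b,a=seg(n,roi,175,256); print(n,"unit",r,a.tolist())
    P=np.array([onz(K,E,*p,0.06)for p in a]);print(P.round(3).tolist())
d=np.load("pics/top0.npz")
for nm,p in dict(salt=(271,210),tin=(460,270),small=(400,259),fork1=(204,242),fork2=(222,182)).items(): print(nm,onz(d["K"],d["E"],*p,0).round(3))
a=np.hstack([cv2.resize(np.load("pics/top0.npz")["im"][218:312,290:375],None,fx=4.5,fy=5),cv2.resize(np.load("pics/scene0.npz")["im"][218:312,300:400],None,fx=4,fy=5)])
cv2.imwrite("pics/crop.png",a)
s=robot.read_state();print(R.from_rotvec(s["tcp_rot"]).as_matrix().round(3))
print(robot.read_camera("wrist")["T_tool_cam"], robot.read_camera("wrist")["K"])
E
```

```text
top cover ((215.13320922851562, 296.0622863769531), (47.76470947265625, 36.05882263183594), 61.927513122558594) [[220, 268], [190, 283], [210, 324], [240, 309]]
[[0.552, 0.24, 0.006], [0.52, 0.321, 0.006], [0.405, 0.274, 0.006], [0.435, 0.195, 0.006]] [0.478 0.257 0.006] [0.125 0.087 0.124 0.085]
scene cover ((273.1083984375, 371.1116638183594), (63.39175033569336, 40.25264358520508), 15.592809677124023) [[253, 346], [238, 382], [295, 397], [308, 360]]
[[0.551, 0.243, 0.006], [0.515, 0.326, 0.006], [0.398, 0.274, 0.006], [0.434, 0.192, 0.006]] [0.475 0.259 0.006] [0.128 0.09  0.127 0.09 ]
top unit ((332.5358581542969, 262.94537353515625), (54.56486129760742, 71.74052429199219), 6.709837436676025) [[311, 226], [302, 295], [355, 301], [362, 232]]
[[0.622, -0.012, 0.06], [0.441, 0.03, 0.06], [0.41, -0.1, 0.06], [0.59, -0.143, 0.06]]
scene unit ((350.95281982421875, 259.5849304199219), (80.65695190429688, 55.16370391845703), 47.48955154418945) [[347, 223], [305, 250], [353, 300], [397, 269]]
[[0.59, -0.137, 0.06], [0.613, -0.005, 0.06], [0.435, 0.035, 0.06], [0.409, -0.1, 0.06]]
salt [0.704 0.092 0.   ]
tin [ 0.474 -0.394  0.   ]
small [ 0.523 -0.24   0.   ]
fork1 [0.632 0.28  0.   ]
fork2 [0.804 0.222 0.   ]
[[ 0.924  0.382 -0.001]
 [ 0.382 -0.924  0.001]
 [-0.    -0.001 -1.   ]]
[[ 1.03331932e-03  9.43888285e-01  3.30263285e-01  8.58458448e-02]
 [ 9.99999415e-01 -1.08144781e-03 -3.80084741e-05  1.60490301e-04]
 [ 3.21286751e-04  3.30263130e-01 -9.43888850e-01 -1.67050568e-01]
 [ 0.00000000e+00  0.00000000e+00  0.00000000e+00  1.00000000e+00]] [[385.42111161   0.         319.82763821]
 [  0.         385.42111161 244.53728127]
 [  0.           0.           1.        ]]
```

View pics/crop.png

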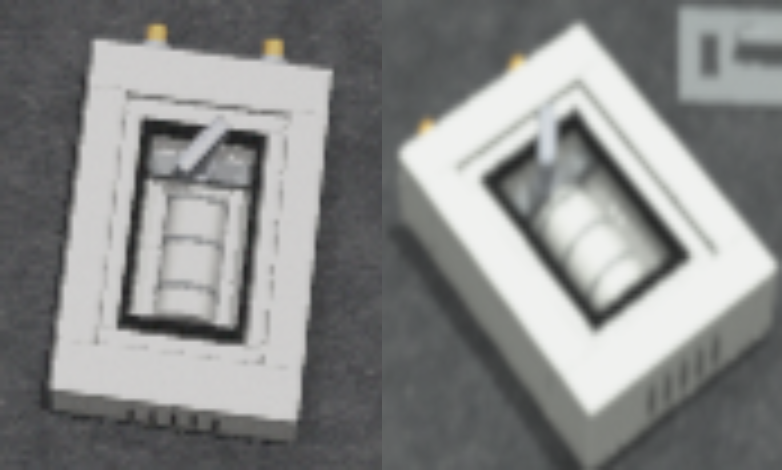

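The crop shows the wing tilted about 35° clockwise of the unit's x axis, so at roughly +0.95 rad. The unit is centred at about (0.514,-0.054) with a yaw of -13°. I'm moving above the wing for a close look.

Request:
play_rows([
  [[0,0,-10],[47,-39,0],50],
  [[0,0,-20],[95,-78,0],50],
  [[0,0,-30],[142,-116,0],50],
  [[0,0,-40],[190,-155,0],50],
  [[0,0,-50],[237,-194,0],50],
  [[0,0,-60],[284,-233,0],50],
  [[0,0,-70],[332,-272,0],50],
  [[0,0,-80],[379,-310,0],50],
], newtons=30)

```text
time: 1.2
tool_pos: [0.4807, -0.1676, 0.2075]
tcp_rot: [1.96, 2.454, -0.0]
ft_force: [1.0, -0.1, -0.4]
opening: 0.59
finger_force: 0.0
```

```bash
cat >> h.py <<'E'
def plan(pos,yaw):  # world target, tool x yaw in deg -> tool-frame delta
    s=robot.read_state(); M=R.from_rotvec(s["tcp_rot"]).as_matrix()
    c,q=np.cos(np.radians(yaw)),np.sin(np.radians(yaw))
    T=np.array([[c,q,0],[q,-c,0],[0,0,-1.]])
    print("turn",np.degrees(R.from_matrix(M.T@T).as_rotvec()).round(2),"shift mm",(M.T@(np.array(pos)-s["tool_pos"])*1e3).round(1),
     "| now",s["time"],s["tool_pos"].round(4),"yaw",np.degrees(np.arctan2(M[1,0],M[0,0])).round(2),"tilt",M[:,2].round(3),"j7",s["joint_positions"][6].round(2),"F",s["ft_force"].round(1))
E
python3 -c "
from h import *
plan([.53,-.06,.2],132)"
```

```text
turn [ 1.000e-02  3.000e-02 -2.923e+01] shift mm [94.1 71.9  7.5] | now 1.2 [ 0.4807 -0.1676  0.2075] yaw 102.77 tilt [ 0. -0. -1.] j7 0.45 F [ 1.  -0.1 -0.4]
```

Request:
play_rows([
  [[0,0,-10],[35,27,3],50],
  [[0,0,-20],[70,54,6],50],
  [[0,0,-29],[94,72,7],50],
  [[0,0,-29],[94,72,7],50],
])

```text
time: 1.7
tool_pos: [0.5306, -0.0594, 0.2002]
tcp_rot: [-1.283, -2.867, -0.001]
ft_force: [0.7, -0.7, 0.6]
opening: 0.588
finger_force: 0.0
```

```bash
python3 - <<'E'
from h import *
plan([.551,-.0625,.2],132)
im,K,E,c=cam("wrist"); cv2.imwrite("pics/w1.png",im); np.savez("pics/w1.npz",im=im,K=K,E=E)
print(proj(K,E,[.551,-.0625,.08]))
E
```

```text
turn [ 0.04 -0.05 -0.23] shift mm [-15.9  13.1   0.1] | now 1.7 [ 0.5306 -0.0594  0.2002] yaw 131.77 tilt [-0.     0.001 -1.   ] j7 0.7 F [ 0.7 -0.7  0.6]
[335.69626514 245.50061888]
```

View pics/w1.png

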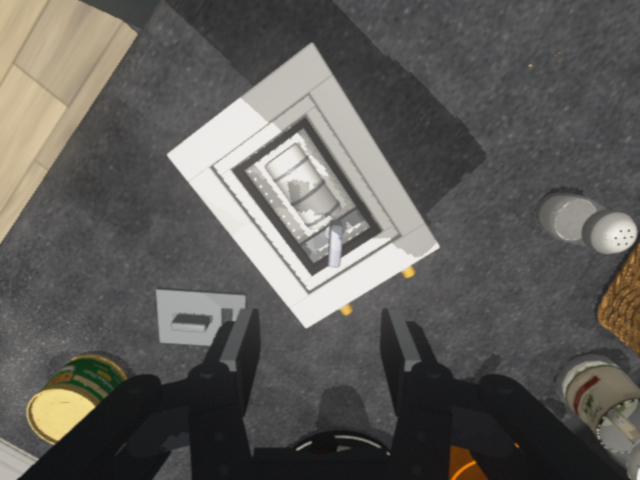

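The close view shows the unit's top with corners near (314,43), (168,154), (305,327) and (439,246). The wing's top runs from about (337,225) to (333,266), close to my predicted (336,245).

```bash
python3 - <<'E'
from h import *
d=np.load("pics/w1.npz");im,K,E=d["im"],d["K"],d["E"]
hsv=cv2.cvtColor(im,cv2.COLOR_BGR2HSV)
# unit top outline
m=((hsv[...,2]>125)&(hsv[...,1]<40)).astype(np.uint8); m[:, :150]=0;m[340:]=0;m[:,450:]=0
m=cv2.morphologyEx(m,cv2.MORPH_OPEN,np.ones((5,5)))
c=max(cv2.findContours(m,0,cv2.CHAIN_APPROX_NONE)[0],key=cv2.contourArea)
h=cv2.convexHull(c);a=cv2.approxPolyDP(h,8,True)[:,0];print(a.tolist())
P=np.array([onz(K,E,*p,.06) for p in a]);print(P.round(4).tolist(),P.mean(0).round(4))
print(np.linalg.norm(P-np.roll(P,-1,0),axis=1).round(4),[np.degrees(np.arctan2(*(np.roll(P,-1,0)-P)[i,1::-1])).round(1) for i in range(len(P))])
for v in range(214,276,3): print(v,' '.join('%d/%d'%(im[v,u].mean(),int(im[v,u,0])-int(im[v,u,2])) for u in range(322,350,2)))
E
```

```text
[[313, 44], [438, 248], [304, 327], [168, 152]]
[[0.4409, 0.0344, 0.06], [0.6223, -0.011, 0.06], [0.588, -0.1443, 0.06], [0.4067, -0.0975, 0.06]] [ 0.5145 -0.0546  0.06  ]
[0.1869 0.1376 0.1872 0.1362] [np.float64(-14.1), np.float64(-104.4), np.float64(165.5), np.float64(75.5)]
214 166/-9 145/-6 114/-2 114/-1 131/-3 163/-9 171/-9 162/-9 159/-8 151/-8 142/-7 107/-6 89/-2 103/0
217 157/-1 166/-2 183/-6 220/-8 203/-10 157/-8 144/-7 143/-8 126/-6 97/-5 90/-2 111/-1 122/1 124/1
220 203/-7 228/-7 228/-8 216/-10 160/-7 113/-3 106/-1 99/0 97/0 103/0 122/0 124/0 125/2 125/0
223 231/-7 225/-8 202/-10 150/-8 102/-2 98/-1 99/1 99/1 100/0 101/0 116/0 124/0 159/1 173/1
226 169/-10 151/-8 114/-4 139/3 112/2 125/3 139/4 138/4 135/4 128/2 115/0 123/-2 159/0 186/0
229 103/-4 104/-2 185/7 197/8 129/2 146/4 154/6 153/5 149/5 149/4 126/2 126/-1 164/-1 199/-2
232 154/-1 170/2 203/7 179/6 146/5 215/5 201/1 164/4 154/5 150/4 127/2 140/-4 167/-6 214/-8
235 171/-1 174/0 199/6 178/6 158/6 222/5 233/0 227/6 191/8 150/5 139/-2 159/-7 157/-8 151/-8
238 164/0 165/0 165/1 162/4 165/6 224/2 231/2 228/6 197/6 149/3 1
[... 472 characters left out ...]
9/-4 100/-5 187/-9
256 134/-7 105/-5 81/-3 114/1 192/7 220/6 216/7 210/8 199/9 142/3 128/-6 200/-10 232/-5 235/-5
259 76/-4 73/-5 77/-4 119/0 195/7 219/5 215/8 207/8 196/7 184/0 232/-6 235/-5 236/-4 235/-5
262 77/-4 79/-4 81/-4 128/1 199/6 219/5 213/8 207/9 192/7 197/-2 234/-4 236/-4 235/-5 236/-4
265 79/-4 81/-4 85/-3 139/1 200/7 215/7 208/8 203/8 186/5 216/-4 235/-5 233/-5 227/-7 214/-11
268 98/-6 157/-7 224/-7 235/-4 234/-4 232/-4 229/-3 229/-4 230/-5 234/-5 226/-7 191/-10 133/-7 129/-7
271 230/-6 235/-5 235/-5 235/-5 236/-4 236/-5 235/-5 230/-5 216/-9 167/-8 128/-7 139/-7 192/-10 225/-6
274 236/-5 235/-5 235/-5 236/-5 235/-5 232/-5 198/-9 142/-7 123/-7 162/-8 211/-11 231/-6 235/-4 236/-4
```

```bash
python3 - <<'E'
from h import *
d=np.load("pics/w1.npz");K,E=d["K"],d["E"]
a=onz(K,E,336.3,229,.08);b=onz(K,E,334,262,.08);e=onz(K,E,336.5,225,.08);f=onz(K,E,333.6,267,.08)
print(a,b,np.linalg.norm(e-f),(e+f)/2,np.degrees(np.arctan2(*(a-b)[1::-1])))
s=np.load("pics/scene0.npz");t=np.load("pics/top0.npz")
# wing top centre: crop (548,138) in scene, (208,143) in top, wrist centre
r=[ray(K,E,335,246),ray(t["K"],t["E"],290+208/4.5,218+143/5),ray(s["K"],s["E"],300+(547-382)/4,218+135/5)]
print("tri",tri(r),tri(r[:2]))
w=a*0+(e+f)/2
plan([.5513,-.0635,.11],np.degrees(np.arctan2(*(a-b)[1::-1])))
E
```

```text
[ 0.5421498  -0.05218184  0.08      ] [ 0.5594637  -0.07371167  0.08      ] 0.03519823190884073 [ 0.55111076 -0.06340647  0.08      ] 128.8056182478305
tri [ 0.55543569 -0.0694597   0.06342829] [ 0.5605882  -0.07110135  0.04809793]
turn [-0.01 -0.03  2.7 ] shift mm [-15.6  14.4  90.1] | now 1.75 [ 0.5302 -0.0614  0.2001] yaw 131.5 tilt [-0.  0. -1.] j7 0.69 F [-0.  -0.2 -0.5]
```

Request:
play_rows([
  [[0,0,2.7],[-15,14,45],50],
  [[0,0,2.7],[-15.6,14.4,85],50],
  [[0,0,2.7],[-15.6,14.4,90],50],
  [[0,0,2.7],[-15.6,14.4,90],50],
])

```text
time: 2.25
tool_pos: [0.5514, -0.0651, 0.1113]
tcp_rot: [1.361, 2.831, -0.0]
ft_force: [-0.1, -0.0, 0.7]
opening: 0.59
finger_force: 0.0
```

```bash
python3 - <<'E'
from h import *
plan([.5513,-.0637,.066],128.8)
im,K,E,c=cam("wrist"); np.savez("pics/w2.npz",im=im,K=K,E=E)
q=proj(K,E,[.5513,-.0637,.08]);print(q)
d=np.radians(128.8);e=np.array([np.cos(d),np.sin(d),0])*.018;n=np.array([-np.sin(d),np.cos(d),0])*.005
o=im.copy()
pts=np.array([proj(K,E,np.array([.5513,-.0637,.08])+p) for p in(e+n,e-n,-e-n,-e+n)]).round().astype(int)
x,y=q.astype(int); cv2.polylines(o,[pts],True,(0,0,255),1)
cv2.imwrite("pics/w2.png",cv2.resize(o[max(0,y-100):y+100,x-130:x+130],None,fx=3,fy=3))
E
```

```text
turn [ 0.01  0.03 -0.15] shift mm [ 1.2  0.8 45.3] | now 2.25 [ 0.5514 -0.0651  0.1113] yaw 128.65 tilt [ 0. -0. -1.] j7 0.59 F [-0.1 -0.   0.7]
[320.04570049 268.9885514 ]
```

View pics/w2.png

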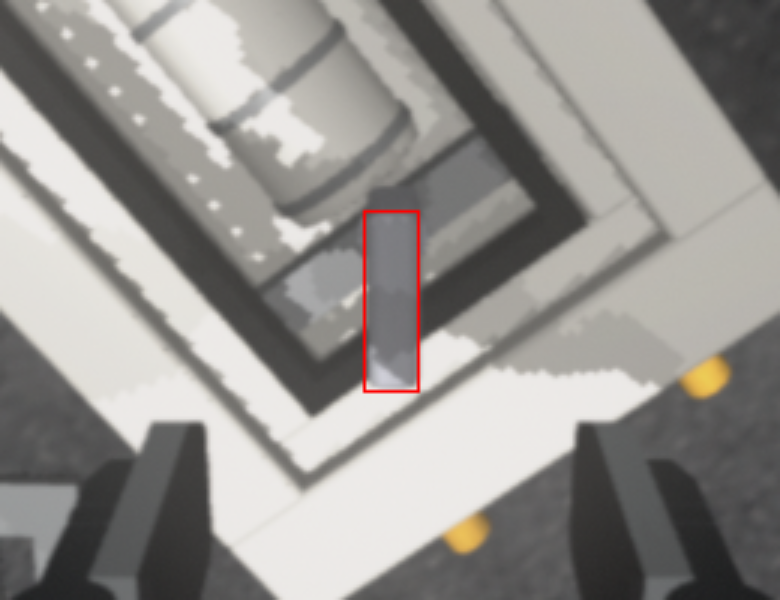

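The predicted wing outline (red) matches the wing in this nearer view, which confirms its height, position and angle. I'll grasp it.

Request:
play_rows([
  [[0,0,0],[1,1,40],50],
  [[0,0,0],[1,1,45],40],
  [[0,0,0],[1,1,45],0],
  [[0,0,0],[1,1,45],0],
  [[0,0,0],[1,1,45],0],
  [[0,0,0],[1,1,45],0],
  [[0,0,0],[1,1,45],0],
  [[0,0,0],[1,1,45],0],
], newtons=30)

```text
time: 3.3
tool_pos: [0.5514, -0.0629, 0.0653]
tcp_rot: [-1.359, -2.832, -0.0]
ft_force: [0.7, 0.2, -0.4]
opening: 0.001
finger_force: 0.0
```

```bash
python3 -c "
from h import *
plan([.5513,-.0637,.066],75.6)"
```

```text
turn [-0.000e+00 -1.000e-02  5.315e+01] shift mm [-0.5 -0.6 -0.7] | now 3.3 [ 0.5514 -0.0629  0.0653] yaw 128.75 tilt [-0.  0. -1.] j7 0.56 F [ 0.7  0.2 -0.4]
```

The fingers shut completely with no force, so they missed the wing. I'll look.

```bash
python3 - <<'E'
from h import *
a,_,_,_=cam("wrist");b,K,E,_=cam("scene")
x,y=proj(K,E,[.5513,-.0637,.08]).astype(int);print(x,y)
o=np.hstack([cv2.resize(a[180:380,220:420],(390,390)),cv2.resize(b[y-50:y+50,x-50:x+50],(390,390))]);cv2.imwrite("pics/w3.png",o)
E
```

```text
340 242
```

View pics/w3.png

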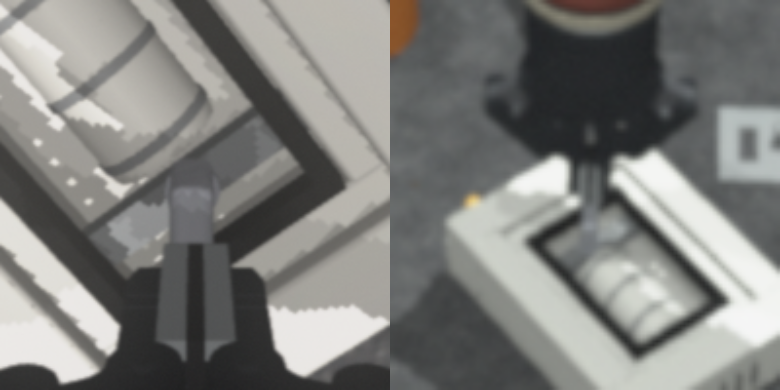

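```bash
python3 - <<'E'
from h import *
s=robot.read_state();M=R.from_rotvec(s["tcp_rot"]).as_matrix();t=s["tool_pos"]
a,K1,E1,_=cam("wrist");b,K2,E2,_=cam("scene")
x,y=proj(K2,E2,[.5513,-.0637,.08]).astype(int)
def mk(im,K,E,x0,y0,f,cols):
    for p,c in cols:
        u,v=proj(K,E,t+M@np.array(p)/1e3); cv2.circle(im,(int((u-x0)*f),int((v-y0)*f)),3,c,-1)
pts=[((0,0,0),(0,0,255)),((11,0,0),(0,255,0)),((11,0,-27),(255,0,0)),((-11,0,0),(255,255,0)),((0,0,-15),(0,255,255))]
A=cv2.resize(a[220:370,245:395],None,fx=2.66,fy=2.66);mk(A,K1,E1,245,220,2.66,pts)
B=cv2.resize(b[y-30:y+30,x-30:x+30],None,fx=6.66,fy=6.66,interpolation=2);mk(B,K2,E2,x-30,y-30,6.66,pts)
cv2.imwrite("pics/w4.png",np.hstack([A[:398],B[:398]]))
E
```

```text
(no output)
```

View pics/w4.png

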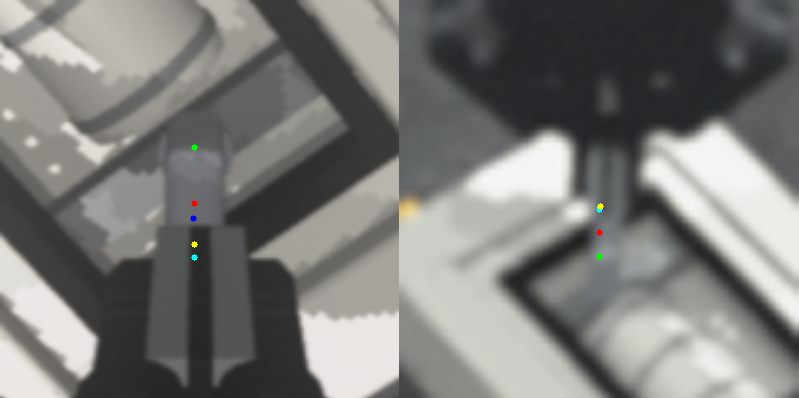

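The finger tips actually end about 15–28 mm above the reported TCP in both views, so they closed just above the wing. The true offset must be at least 15 mm, so I can safely go 18 mm lower with the fingers open and close again.

Request:
play_rows([
  [[0,0,0],[-0.5,-0.5,-4],35],
  [[0,0,0],[-0.5,-0.5,-4],35],
  [[0,0,0],[-0.5,-0.5,8],35],
  [[0,0,0],[-0.5,-0.5,17],35],
  [[0,0,0],[-0.5,-0.5,17],0],
  [[0,0,0],[-0.5,-0.5,17],0],
  [[0,0,0],[-0.5,-0.5,17],0],
  [[0,0,0],[-0.5,-0.5,17],0],
], newtons=30)

```text
time: 4.5
tool_pos: [0.5509, -0.0635, 0.0479]
tcp_rot: [-1.358, -2.832, 0.0]
ft_force: [0.0, -0.4, -8.2]
opening: 0.104
finger_force: 33.2
```

```bash
python3 -c "
from h import *
plan([.5513,-.0637,.048],75.6);s=robot.read_state();print(s['opening'],s['finger_force'])"
```

```text
turn [-5.000e-02 -3.000e-02  5.315e+01] shift mm [-0.4  0.2 -0.1] | now 4.5 [ 0.5509 -0.0635  0.0479] yaw 128.75 tilt [-0.001  0.    -1.   ] j7 0.55 F [ 0.  -0.4 -8.2]
0.10437936731737878 33.20165455341339
```

Gripped (opening about 9 mm, 33 N). Now I'll turn the wing.

Request:
play_rows([
  [[0,0,8],[0,0,0],0],
  [[0,0,17],[0,0,0],0],
  [[0,0,26],[0,0,0],0],
  [[0,0,35],[0,0,0],0],
  [[0,0,44],[0,0,0],0],
  [[0,0,53.2],[0,0,0],0],
  [[0,0,53.2],[0,0,0],0],
  [[0,0,53.2],[0,0,0],0],
])

```text
time: 5.5
tool_pos: [0.5513, -0.0635, 0.0479]
tcp_rot: [-2.479, -1.929, -0.0]
ft_force: [4.0, 0.5, -14.2]
opening: 0.104
finger_force: 32.5
```

```bash
python3 -c "
from h import *
plan([.5513,-.0637,.17],75.6);s=robot.read_state();print(s['opening'],s['finger_force'],s['moment'])"
```

```text
turn [-0.01 -0.01  0.16] shift mm [  -0.2    0.  -122.1] | now 5.5 [ 0.5513 -0.0635  0.0479] yaw 75.76 tilt [-0.  0. -1.] j7 -0.32 F [  4.    0.5 -14.2]
0.10357781937981535 32.52741873264313 [ 0.15394442 -0.86832448 -0.01431152]
```

Request:
play_rows([
  [[0,0,0],[0,0,0],30],
  [[0,0,0],[0,0,0],30],
  [[0,0,0],[0,0,-30],30],
  [[0,0,0],[0,0,-80],30],
  [[0,0,0],[0,0,-140],30],
  [[0,0,0],[0,0,-140],30],
  [[0,0,0],[0,0,-140],30],
])

```text
time: 6.38
tool_pos: [0.5514, -0.0638, 0.1887]
tcp_rot: [2.482, 1.924, 0.001]
ft_force: [-0.4, 0.9, 0.3]
opening: 0.354
finger_force: 0.0
```

```bash
python3 - <<'E'
from h import *
im,K,E,c=cam("wrist"); np.savez("pics/w5.npz",im=im,K=K,E=E)
plan([.47,.255,.19],22)
o=im.copy()
def rect(cx,cy,L,W,yaw,z,col):
    d=np.radians(yaw);e=np.array([np.cos(d),np.sin(d),0])*L/2;n=np.array([-np.sin(d),np.cos(d),0])*W/2
    p=np.array([proj(K,E,np.array([cx,cy,z])+q) for q in(e+n,e-n,-e-n,-e+n)])
    cv2.polylines(o,[(p*8).round().astype(int)],True,col,1,shift=3)
u=-14.4;rect(.5513,-.0637,.036,.010,u+90,.08,(0,0,255));rect(.5145,-.0546,.19,.14,u,.06,(0,255,0));rect(.5145,-.0546,.135,.095,u,.06,(255,0,0))
cv2.imwrite("pics/w5.png",cv2.resize(o[80:400,120:520],None,fx=1.9,fy=1.85))
E
```

```text
turn [-3.000e-02  3.000e-02  5.356e+01] shift mm [ 288.5 -157.8   -2.2] | now 6.425 [ 0.5509 -0.0637  0.1878] yaw 75.56 tilt [-0.001 -0.    -1.   ] j7 -0.28 F [ 0.7 -0.5 -0.8]
```

View pics/w5.png

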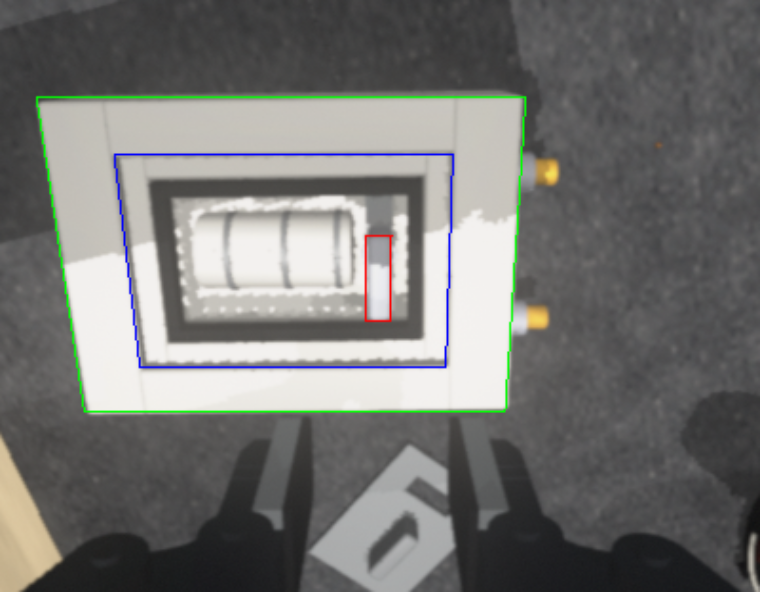

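The overlays for the unit (green), the recess (blue) and the wing (red) all match, and the wing now lies straight across. I'm moving to the cover.

Request:
play_rows([
  [[0,0,9],[48,-26,0],50],
  [[0,0,18],[96,-52,0],50],
  [[0,0,27],[144,-79,0],50],
  [[0,0,36],[192,-105,0],50],
  [[0,0,45],[240,-131,0],50],
  [[0,0,53.5],[288,-158,0],50],
  [[0,0,53.5],[288,-158,0],50],
  [[0,0,53.5],[288,-158,0],50],
])

```text
time: 7.42
tool_pos: [0.4699, 0.2539, 0.1872]
tcp_rot: [3.082, 0.603, -0.003]
ft_force: [0.4, -0.5, 0.0]
opening: 0.586
finger_force: 0.0
```

```bash
python3 - <<'E'
from h import *
im,K,E,c=cam("wrist"); np.savez("pics/w6.npz",im=im,K=K,E=E)
plan([.466,.253,.19],22)
hsv=cv2.cvtColor(im,cv2.COLOR_BGR2HSV)
m=((hsv[...,2]>105)&(hsv[...,1]<50)).astype(np.uint8);q=proj(K,E,[.477,.258,.006]);print(q)
m=cv2.morphologyEx(m,cv2.MORPH_OPEN,np.ones((3,3)))
cs=[c for c in cv2.findContours(m,0,cv2.CHAIN_APPROX_NONE)[0] if cv2.contourArea(c)>3000]
for c in cs: print(cv2.contourArea(c),cv2.boundingRect(c))
cs=[c for c in cs if cv2.pointPolygonTest(c,(float(q[0]),float(q[1])),True)>-30]
c=max(cs,key=cv2.contourArea);a=cv2.approxPolyDP(cv2.convexHull(c),7,True)[:,0]
P=np.array([onz(K,E,*p,.006) for p in a]);D=np.roll(P,-1,0)-P
print(a.tolist(),P.round(4).tolist(),P.mean(0),np.linalg.norm(D,axis=1).round(4),np.degrees(np.arctan2(D[:,1],D[:,0])).round(1))
cv2.imwrite("pics/w6.png",im)
E
```

```text
turn [0.03 0.1  0.04] shift mm [-4.1 -1.5 -2.6] | now 7.475 [0.4704 0.2532 0.1874] yaw 22.04 tilt [-0.001 -0.001 -1.   ] j7 -1.84 F [ 0.8  0.2 -0.7]
[318.38213379 198.88790489]
13531.0 (512, 189, 128, 229)
13832.5 (265, 122, 106, 154)
18154.0 (0, 10, 113, 289)
[[265, 128], [370, 126], [367, 266], [350, 275], [274, 265]] [[0.5174, 0.3243, 0.006], [0.5532, 0.2409, 0.006], [0.4332, 0.1889, 0.006], [0.4181, 0.2004, 0.006], [0.3998, 0.2734, 0.006]] [0.46433223 0.24556733 0.006     ] [0.0908 0.1308 0.019  0.0752 0.1281] [ -66.8 -156.6  142.6  104.1   23.4]
```

View pics/w6.png

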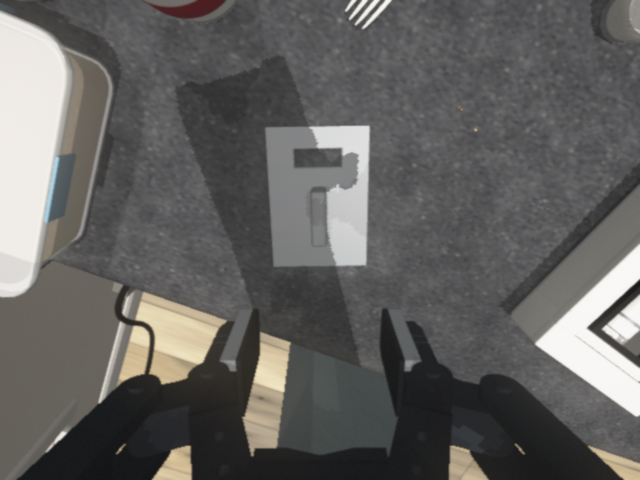

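The cover's corners are at about (265,128), (370,126), (367,266) and (273,266). Its slot is at (318,157) and its rib top spans roughly (313–326,190–246), so the slot end is the far one (+x). The cover's centre is about (0.476,0.257) with a yaw of 23.3°.

```bash
python3 - <<'E'
from h import *
d=np.load("pics/w6.npz");im,K,E=d["im"],d["K"],d["E"]
c=np.array([.4759,.2569,0]);a=np.radians(23.3);x=np.array([np.cos(a),np.sin(a),0]);y=np.array([-x[1],x[0],0]);z=np.array([0,0,1])
for p in((-.037,.007),(-.037,-.007),(.013,.007),(.013,-.007)): print("rib",proj(K,E,c+x*p[0]+y*p[1]+z*.032).round(1))
print("slot",[proj(K,E,c+x*(.038+i)+y*j+z*.006).round(1).tolist() for i in(-.008,.008) for j in(.021,-.021)])
g=im.mean(2)
for v in(200,215,230,240): print(v,g[v,304:334:1].astype(int).tolist())
print([int(g[v,319]) for v in range(180,256,2)])
t=c-.003*x
plan([t[0],t[1],.045],23.3);plan([t[0],t[1],0],23.3)
E
```

```text
rib [311.9 248. ]
rib [327.7 247.7]
rib [310.4 192.4]
rib [327.  192.1]
slot [[294.9, 168.0], [341.9, 167.1], [294.2, 149.6], [341.9, 148.7]]
200 [131, 129, 125, 119, 117, 112, 101, 100, 107, 113, 115, 117, 117, 117, 117, 119, 125, 129, 126, 119, 111, 115, 142, 176, 195, 198, 199, 199, 199, 199]
215 [129, 129, 127, 120, 117, 114, 106, 103, 107, 112, 115, 117, 117, 115, 117, 117, 118, 117, 118, 114, 110, 108, 130, 168, 190, 194, 196, 196, 196, 196]
230 [129, 129, 129, 129, 128, 127, 118, 110, 112, 121, 127, 129, 128, 129, 128, 128, 127, 127, 127, 125, 119, 112, 119, 154, 182, 191, 199, 205, 206, 208]
240 [127, 127, 129, 128, 127, 128, 123, 108, 109, 116, 124, 127, 127, 128, 127, 126, 127, 125, 125, 124, 119, 111, 103, 111, 135, 171, 195, 203, 204, 204]
[133, 132, 133, 108, 85, 87, 107, 127, 131, 129, 119, 125, 120, 118, 118, 117, 118, 117, 117, 117, 119, 124, 120, 128, 129, 128, 128, 127, 128, 127, 126, 126, 124, 112, 126, 127, 127, 127]
turn [ 0.03  0.1  -1.26] shift mm [  3.8  -1.4 142.4] | now 7.475 [0.4704 0.2532 0.1874] yaw 22.04 tilt [-0.001 -0.001 -1.   ] j7 -1.84 F [ 0.8  0.2 -0.7]
turn [ 0.03  0.1  -1.26] shift mm [  3.9  -1.4 187.4] | now 7.475 [0.4704 0.2532 0.1874] yaw 22.04 tilt [-0.001 -0.001 -1.   ] j7 -1.84 F [ 0.8  0.2 -0.7]
```

The predicted rib and slot pixels agree with the image. Descending.

Request:
play_rows([
  [[0,0,-1.3],[3.8,-1.4,60],45],
  [[0,0,-1.3],[3.8,-1.4,120],40],
  [[0,0,-1.3],[3.8,-1.4,165],32],
  [[0,0,-1.3],[3.8,-1.4,185],32],
  [[0,0,-1.3],[3.8,-1.4,190],32],
  [[0,0,-1.3],[3.8,-1.4,190],32],
])

```text
time: 8.22
tool_pos: [0.4743, 0.2576, -0.0004]
tcp_rot: [-3.076, -0.635, -0.003]
ft_force: [-0.1, -0.4, -0.1]
opening: 0.378
finger_force: 0.0
```

```bash
python3 - <<'E'
from h import *
plan([.4731,.2557,-.01],23.3)
im,K,E,_=cam("wrist"); np.savez("pics/w7.npz",im=im,K=K,E=E)
cv2.imwrite("pics/w7.png",im[150:450,170:470])
E
```

```text
turn [-0.   -0.1   0.03] shift mm [-1.9  1.3  9.6] | now 8.225 [ 4.743e-01  2.576e-01 -4.000e-04] yaw 23.33 tilt [ 0.002  0.001 -1.   ] j7 -1.94 F [-0.1 -0.4 -0.1]
```

Request:
play_rows([
  [[0,0,0],[-1.5,1.3,4],32],
  [[0,0,0],[-1.5,1.3,8],32],
  [[0,0,0],[-1.5,1.3,11],32],
  [[0,0,0],[-1.5,1.3,11],32],
])

```text
time: 8.78
tool_pos: [0.4722, 0.2556, -0.0129]
tcp_rot: [3.077, 0.636, -0.001]
ft_force: [-0.2, -0.5, 0.7]
opening: 0.376
finger_force: 0.0
```

Request:
play_rows([
  [[0,0,0],[0,0,2],32],
  [[0,0,0],[0,0,4],32],
  [[0,0,0],[0,0,4],32],
])

```text
time: 9.15
tool_pos: [0.4722, 0.2556, -0.0169]
tcp_rot: [-3.077, -0.636, 0.001]
ft_force: [-0.7, 0.5, -0.7]
opening: 0.38
finger_force: 0.0
```

Request:
play_rows([
  [[0,0,0],[0,0,0],0],
  [[0,0,0],[0,0,0],0],
  [[0,0,0],[0,0,0],0],
  [[0,0,0],[0,0,0],0],
  [[0,0,0],[0,0,0],0],
], newtons=80)

```text
time: 9.78
tool_pos: [0.4724, 0.2557, -0.0164]
tcp_rot: [-3.077, -0.636, -0.0]
ft_force: [-2.2, 0.3, 5.1]
opening: 0.145
finger_force: 78.6
```

Request:
play_rows([
  [[0,0,0],[0,0,-10],0],
  [[0,0,0],[0,0,-40],0],
  [[0,0,0],[0,0,-80],0],
  [[0,0,0],[0,0,-120],0],
  [[0,0,0],[0,0,-130],0],
  [[0,0,0],[0,0,-130],0],
])

```text
time: 10.52
tool_pos: [0.4724, 0.2555, 0.1134]
tcp_rot: [3.077, 0.635, 0.001]
ft_force: [0.1, -0.3, -2.7]
opening: 0.148
finger_force: 78.0
```

```bash
python3 - <<'E'
from h import *
s=robot.read_state();im,K,E,_=cam("wrist"); np.savez("pics/w8.npz",im=im,K=K,E=E)
print(s["opening"],s["finger_force"],s["ft_force"],s["moment"])
t=s["tool_pos"];M=R.from_rotvec(s["tcp_rot"]).as_matrix()
# expected cover corners in tool frame: origin at tool x=+3mm, underside at tool z=+? (world z0 when TCP at -.0164)
zt=-.0164
for p in((.065,.045),(.065,-.045),(-.065,.045),(-.065,-.045),(.03,.021),(.03,-.021),(.046,.021),(.046,-.021)):
    print(p,proj(K,E,t+M@np.array([.003+p[0],-p[1],-(.006-zt)])).round(1))
g=im.mean(2);hsv=cv2.cvtColor(im,cv2.COLOR_BGR2HSV)
m=((hsv[...,2]>95)&(hsv[...,1]<50)).astype(np.uint8);m=cv2.morphologyEx(m,cv2.MORPH_OPEN,np.ones((3,3)))
for c in cv2.findContours(m,0,cv2.CHAIN_APPROX_NONE)[0]:
    if cv2.contourArea(c)>3000: print(cv2.contourArea(c),cv2.approxPolyDP(cv2.convexHull(c),6,True)[:,0].tolist())
cv2.imwrite("pics/w8.png",cv2.resize(im[40:440,70:570],None,fx=1.5,fy=1.5))
E
```

```text
0.14778316505290792 78.04687857627869 [ 0.13636952 -0.27973154 -2.68060961] [-0.05817208  0.00118251  0.0188869 ]
(0.065, 0.045) [197.7 160.7]
(0.065, -0.045) [441.2 161. ]
(-0.065, 0.045) [225.7 435.3]
(-0.065, -0.045) [412.8 435.5]
(0.03, 0.021) [266.8 249.8]
(0.03, -0.021) [371.9 249.9]
(0.046, 0.021) [265.  210.8]
(0.046, -0.021) [373.8 210.9]
3935.0 [[333, 315], [344, 434], [295, 433], [302, 321]]
13865.5 [[639, 284], [639, 479], [605, 479], [541, 435], [518, 390]]
26231.0 [[0, 28], [44, 49], [57, 67], [135, 348], [86, 444], [37, 479], [0, 479]]
181295.0 [[639, 0], [639, 257], [498, 404], [230, 375], [26, 293], [49, 0]]
```

View pics/w8.png

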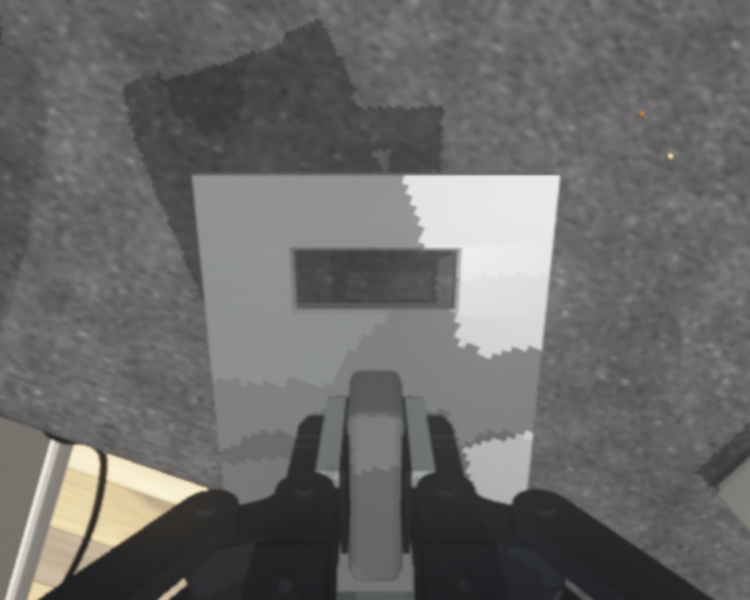

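The cover hangs level and square to the tool, with its front corners at about (198,157) and (443,157). It sits about 2 mm further forward in the grip than assumed, so I'll correct for that while carrying it over the unit.

```bash
python3 -c "
from h import *
plan([.5100,-.0529,.095],-14.4)"
```

```text
turn [3.000e-02 6.000e-02 3.774e+01] shift mm [-87.  298.   17.6] | now 10.575 [0.4719 0.2552 0.1124] yaw 23.34 tilt [-0.001 -0.001 -1.   ] j7 -1.86 F [-0.9 -0.8 -3.5]
```

Request:
play_rows([
  [[0,0,3],[-6,22,0],0],
  [[0,0,9],[-20,68,0],0],
  [[0,0,16],[-35,120,0],0],
  [[0,0,23],[-51,175,0],0],
  [[0,0,30],[-67,230,0],0],
  [[0,0,35],[-80,275,8],0],
  [[0,0,37.7],[-87,298,17],0],
  [[0,0,37.7],[-87,298,17],0],
])

```text
time: 11.58
tool_pos: [0.5091, -0.0549, 0.0944]
tcp_rot: [3.116, -0.4, -0.005]
ft_force: [0.4, 1.1, -1.8]
opening: 0.144
finger_force: 78.2
```

Request:
play_rows([
  [[0,0,0],[0,0,0],0],
  [[0,0,0],[0,0,0],0],
])

```text
time: 11.82
tool_pos: [0.5106, -0.0511, 0.0964]
tcp_rot: [-3.117, 0.389, 0.0]
ft_force: [-0.5, 0.1, -2.6]
opening: 0.144
finger_force: 78.2
```

```bash
python3 - <<'E'
from h import *
plan([.5100,-.0529,.075],-14.4)
im,K,E,_=cam("wrist"); np.savez("pics/w9.npz",im=im,K=K,E=E);g=im.mean(2)
u=np.radians(-14.4);x=np.array([np.cos(u),np.sin(u),0]);y=np.array([-x[1],x[0],0]);c=np.array([.5145,-.0546,0]);z=np.array([0,0,1])
for i,j in((-.005,.018),(-.005,-.018),(.005,.018),(.005,-.018)): print("wing",proj(K,E,c+x*(.038+i)+y*j+z*.08).round(1))
for j in(.0475,-.0475):print("recess front",proj(K,E,c+x*.0675+y*j+z*.06).round(1)); 
for j in(.07,-.07):print("unit front",proj(K,E,c+x*.095+y*j+z*.06).round(1))
for v in(208,216,224,232,240): print(v,g[v,255:390:3].astype(int).tolist())
for u0 in(300,320,340): print(u0,g[140:270:3,u0].astype(int).tolist())
E
```

```text
turn [-0.02  0.    0.18] shift mm [-0.1  1.9 21.4] | now 11.825 [ 0.5106 -0.0511  0.0964] yaw -14.22 tilt [ 0.  0. -1.] j7 -1.85 F [-0.5  0.1 -2.6]
wing [288.8 213.5]
wing [362.3 213.8]
wing [288.4 193.4]
wing [363.1 193.7]
recess front [232.4 137.6]
recess front [418.7 138.4]
unit front [182.1  78.8]
unit front [470.   80.1]
208 [121, 121, 119, 98, 65, 55, 119, 138, 139, 139, 139, 132, 118, 129, 145, 198, 198, 201, 203, 203, 202, 203, 204, 205, 204, 204, 204, 203, 205, 207, 206, 206, 141, 134, 131, 123, 140, 142, 148, 145, 117, 166, 181, 182, 181]
216 [119, 120, 120, 100, 69, 52, 113, 138, 138, 139, 139, 139, 139, 122, 81, 100, 116, 125, 129, 139, 160, 162, 165, 164, 163, 163, 161, 158, 155, 150, 137, 112, 90, 121, 155, 167, 167, 166, 168, 135, 118, 172, 178, 179, 178]
224 [118, 117, 119, 103, 71, 51, 84, 137, 138, 138, 138, 137, 137, 136, 103, 113, 118, 120, 119, 128, 119, 119, 119, 123, 121, 124, 130, 135, 143, 145, 141, 132, 117, 134, 165, 166, 167, 167, 167, 124, 122, 174, 176, 176, 176]
232 [116, 118, 117, 105, 81, 49, 74, 136, 137, 136, 137, 137, 138, 136, 104, 112, 119, 125, 
[... 327 characters left out ...]
140, 91, 133, 172, 172, 172, 173]
300 [169, 173, 172, 172, 171, 116, 175, 176, 174, 173, 173, 172, 172, 171, 171, 170, 170, 169, 167, 168, 166, 168, 156, 176, 111, 111, 83, 92, 113, 112, 113, 112, 112, 112, 85, 81, 101, 102, 103, 102, 102, 102, 102, 101]
320 [181, 172, 172, 172, 170, 116, 176, 176, 175, 175, 175, 174, 173, 172, 172, 171, 171, 171, 170, 169, 169, 171, 156, 192, 155, 165, 159, 110, 115, 163, 136, 136, 136, 135, 95, 83, 103, 104, 104, 103, 103, 103, 103, 103]
340 [211, 172, 172, 172, 171, 111, 178, 178, 178, 177, 177, 175, 175, 175, 174, 174, 173, 173, 171, 172, 172, 173, 157, 195, 148, 153, 125, 102, 144, 151, 136, 131, 131, 132, 95, 93, 142, 162, 161, 161, 161, 147, 104, 104]
```

```bash
python3 - <<'E'
from h import *
d=np.load("pics/w9.npz");im,K,E=d["im"],d["K"],d["E"];g=im.mean(2)
for u0 in(230,300,320,360,400): print(u0,[f"{v}:{int(g[v,u0])}" for v in range(72,88)], [f"{v}:{int(g[v,u0])}" for v in range(128,162)])
for v in(100,120): print(v,[f"{u}:{int(g[v,u])}" for u in list(range(175,200,2))+list(range(448,476,2))])
print([f"{v}:{int(g[v,325])}" for v in range(198,224)])
u=np.radians(-14.4);x=np.array([np.cos(u),np.sin(u),0]);y=np.array([-x[1],x[0],0]);c=np.array([.5145,-.0546,0])
for xx in(.095,.08,.07):print([proj(K,E,c+x*xx+y*j+[0,0,.06]).round(1).tolist() for j in(.07,-.07)])
E
```

```text
230 ['72:99', '73:95', '74:93', '75:96', '76:97', '77:98', '78:98', '79:103', '80:147', '81:214', '82:231', '83:234', '84:234', '85:234', '86:234', '87:234'] ['128:235', '129:235', '130:235', '131:236', '132:235', '133:236', '134:236', '135:234', '136:224', '137:214', '138:212', '139:215', '140:216', '141:207', '142:175', '143:161', '144:160', '145:161', '146:162', '147:163', '148:163', '149:165', '150:166', '151:168', '152:169', '153:170', '154:158', '155:117', '156:105', '157:120', '158:127', '159:128', '160:127', '161:127']
300 ['72:99', '73:97', '74:94', '75:91', '76:90', '77:91', '78:96', '79:136', '80:207', '81:231', '82:235', '83:235', '84:235', '85:235', '86:235', '87:236'] ['128:237', '129:236', '130:236', '131:236', '132:237', '133:236', '134:233', '135:223', '136:200', '137:181', '138:198', '139:175', '140:169', '141:173', '142:173', '143:173', '144:173', '145:173', '146:172', '147:172', '148:172', '149:172', '150:171', '151:171', '152:171', '153:168', '154:149', '155:116', '156:126', '157:164', '158:175', '159:175', '160:175', '161:176']
320 ['72:99', '73:98', '74:98', '7
[... 1841 characters left out ...]
:75', '472:73', '474:70']
120 ['175:92', '177:89', '179:89', '181:91', '183:94', '185:123', '187:222', '189:233', '191:234', '193:233', '195:235', '197:234', '199:234', '448:238', '450:237', '452:238', '454:238', '456:237', '458:237', '460:236', '462:191', '464:82', '466:71', '468:71', '470:70', '472:68', '474:66']
['198:170', '199:169', '200:170', '201:170', '202:171', '203:172', '204:166', '205:141', '206:155', '207:196', '208:205', '209:193', '210:178', '211:165', '212:156', '213:164', '214:166', '215:165', '216:164', '217:163', '218:159', '219:142', '220:117', '221:108', '222:108', '223:109']
[[182.1, 78.8], [470.0, 80.1]]
[[185.5, 111.5], [466.0, 112.7]]
[[187.7, 132.3], [463.4, 133.5]]
```

Compared with the cover, the unit's edges show it is really at about -13.7° yaw, with its centre as estimated. Adjusting, then lowering.

```bash
python3 -c "
from h import *
plan([.5099,-.0530,.075],-13.7)"
```

```text
turn [-0.02 -0.01 -0.53] shift mm [-0.3  1.9 21.4] | now 11.875 [ 0.5107 -0.0512  0.0964] yaw -14.23 tilt [ 0.  0. -1.] j7 -1.85 F [ 0.3  0.4 -2. ]
```

Request:
play_rows([
  [[0,0,-0.5],[-0.3,1.9,4],0],
  [[0,0,-0.5],[-0.3,1.9,8],0],
  [[0,0,-0.5],[-0.3,1.9,12],0],
  [[0,0,-0.5],[-0.3,1.9,12],0],
  [[0,0,-0.5],[-0.3,1.9,12],0],
])

```text
time: 12.5
tool_pos: [0.5099, -0.0542, 0.0844]
tcp_rot: [-3.119, 0.379, -0.0]
ft_force: [0.5, 0.8, -2.4]
opening: 0.145
finger_force: 78.2
```

```bash
python3 - <<'E'
from h import *
plan([.5099,-.0530,.05],-13.7)
im,K,E,_=cam("wrist"); np.savez("pics/w10.npz",im=im,K=K,E=E);g=im.mean(2)
u=np.radians(-13.7);x=np.array([np.cos(u),np.sin(u),0]);y=np.array([-x[1],x[0],0]);c=np.array([.5145,-.0546,0])
P=lambda a,b,z:proj(K,E,c+x*a+y*b+[0,0,z]).round(1).tolist()
print("wing",[P(.038+i,j,.08) for i in(-.005,.005) for j in(.018,-.018)]);print("front",P(.095,.07,.06),P(.095,-.07,.06),"recess",P(.0675,.0475,.06),P(.0675,-.0475,.06))
def edge(l,lo,hi):
    d=np.abs(np.diff(cv2.GaussianBlur(l[None].astype(np.float32),(5,1),0)[0]));return lo+int(np.argmax(d[lo:hi]))
f=P(.095,0,.06)[1];print("front rows",[(uu,edge(g[:,uu],int(f)-12,int(f)+12)) for uu in(220,260,300,340,380,420)])
for a in(.085,.078):
    l,r=P(a,.07,.06),P(a,-.07,.06);v=int((l[1]+r[1])/2);print("sides",v,l,r,edge(g[v],int(l[0])-12,int(l[0])+12),edge(g[v],int(r[0])-12,int(r[0])+12))
for v in(206,209,212,215,220,226): print(v,g[v,258:388:3].astype(int).tolist())
print([f"{v}:{int(g[v,325])}" for v in range(200,236)])
E
```

```text
turn [-0.    0.   -0.16] shift mm [-0.3 -1.2 34.4] | now 12.5 [ 0.5099 -0.0542  0.0844] yaw -13.86 tilt [ 0.  0. -1.] j7 -1.85 F [ 0.5  0.8 -2.4]
wing [[279.6, 220.5], [357.7, 220.4], [278.8, 199.2], [358.3, 199.0]]
front [165.1, 78.0] [471.5, 77.4] recess [219.7, 140.1] [417.4, 139.7]
front rows [(220, 77), (260, 78), (300, 77), (340, 77), (380, 77), (420, 77)]
sides 101 [168.0, 101.3] [468.8, 100.8] 169 468
sides 116 [170.0, 117.1] [466.9, 116.6] 171 466
206 [119, 117, 97, 89, 106, 107, 108, 106, 91, 116, 133, 145, 150, 160, 160, 155, 156, 154, 145, 139, 154, 157, 159, 160, 162, 149, 142, 152, 161, 159, 152, 154, 150, 127, 119, 121, 125, 128, 127, 113, 161, 175, 175, 174]
209 [118, 117, 94, 90, 134, 135, 135, 129, 113, 127, 147, 151, 174, 222, 221, 208, 208, 209, 208, 209, 209, 211, 212, 213, 214, 214, 215, 217, 218, 218, 219, 221, 213, 142, 137, 138, 138, 141, 141, 99, 162, 174, 175, 174]
212 [117, 117, 96, 87, 134, 134, 134, 130, 114, 124, 139, 146, 149, 149, 193, 205, 203, 203, 203, 203, 203, 204, 204, 204, 205, 206, 205, 207, 207, 209, 210, 211, 204, 145, 138, 138, 138, 155, 13
[... 382 characters left out ...]
 148, 144, 136, 125, 94, 122, 152, 162, 162, 161, 162, 162, 126, 127, 169, 171, 171, 171]
226 [114, 114, 102, 81, 131, 132, 132, 133, 133, 132, 128, 90, 81, 83, 84, 86, 89, 102, 108, 107, 107, 107, 108, 108, 101, 101, 98, 94, 93, 93, 102, 138, 161, 161, 161, 161, 161, 161, 120, 130, 168, 169, 170, 170]
['200:164', '201:164', '202:165', '203:166', '204:160', '205:139', '206:161', '207:204', '208:215', '209:212', '210:208', '211:205', '212:205', '213:203', '214:199', '215:191', '216:180', '217:163', '218:152', '219:158', '220:161', '221:159', '222:158', '223:157', '224:151', '225:127', '226:108', '227:103', '228:103', '229:103', '230:116', '231:143', '232:151', '233:143', '234:136', '235:133']
```

The unit's edges now agree to within a pixel. I'll make a 1 mm lateral correction and lower over the wing.

Request:
play_rows([
  [[0,0,-0.1],[0,-1,4],0],
  [[0,0,-0.1],[0,-1,10],0],
  [[0,0,-0.1],[0,-1,16],0],
  [[0,0,-0.1],[0,-1,22],0],
  [[0,0,-0.1],[0,-1,28],0],
  [[0,0,-0.1],[0,-1,32],0],
  [[0,0,-0.1],[0,-1,32],0],
  [[0,0,-0.1],[0,-1,32],0],
])

```text
time: 13.55
tool_pos: [0.5102, -0.0532, 0.0525]
tcp_rot: [-3.119, 0.376, -0.0]
ft_force: [0.4, 0.7, -1.1]
opening: 0.146
finger_force: 78.2
```

```bash
python3 -c "
from h import *
plan([.5099,-.0530,.0396],-13.7);s=robot.read_state();print(s['moment'],s['opening'])"
```

```text
turn [-0.01 -0.02 -0.05] shift mm [-0.4 -0.2 12.9] | now 13.55 [ 0.5102 -0.0532  0.0525] yaw -13.75 tilt [ 0.  0. -1.] j7 -1.86 F [ 0.4  0.7 -1.1]
[ 0.0035475  -0.05149419  0.05938795] 0.14578045051051988
```

Request:
play_rows([
  [[0,0,0],[-0.3,0,3],0],
  [[0,0,0],[-0.3,0,6],0],
  [[0,0,0],[-0.3,0,9],0],
  [[0,0,0],[-0.3,0,11],0],
  [[0,0,0],[-0.3,0,11],0],
])

```text
time: 14.18
tool_pos: [0.5096, -0.0532, 0.0411]
tcp_rot: [-3.119, 0.376, 0.001]
ft_force: [-0.9, -0.1, -1.7]
opening: 0.142
finger_force: 78.2
```

Request:
play_rows([
  [[0,0,0],[0,0,1],0],
  [[0,0,0],[0,0,2],0],
  [[0,0,0],[0,0,3],0],
  [[0,0,0],[0,0,3],0],
], newtons=100)

```text
time: 14.68
tool_pos: [0.5099, -0.0532, 0.0386]
tcp_rot: [-3.119, 0.376, -0.0]
ft_force: [-0.8, -0.1, 2.9]
opening: 0.142
finger_force: 102.0
```

Request:
play_rows([
  [[0,0,0],[0,0,1],0],
  [[0,0,0],[0,0,2],0],
  [[0,0,0],[0,0,2],0],
])

```text
time: 15.05
tool_pos: [0.5099, -0.0532, 0.0366]
tcp_rot: [3.119, -0.376, 0.0]
ft_force: [-2.7, -0.7, 6.6]
opening: 0.139
finger_force: 102.6
```

Request:
play_rows([
  [[0,0,0],[0,0,1],0],
  [[0,0,0],[0,0,1],0],
  [[0,0,0],[0,0,1],0],
])

```text
time: 15.42
tool_pos: [0.5099, -0.0532, 0.0358]
tcp_rot: [3.119, -0.376, 0.0]
ft_force: [-3.9, 0.3, 8.3]
opening: 0.14
finger_force: 102.8
```

Request:
play_rows([
  [[0,0,0],[0,0,0.7],0],
  [[0,0,0],[0,0,1.2],0],
  [[0,0,0],[0,0,1.2],0],
])

```text
time: 15.8
tool_pos: [0.51, -0.0533, 0.0356]
tcp_rot: [3.119, -0.376, 0.001]
ft_force: [-9.0, 0.1, 21.0]
opening: 0.144
finger_force: 105.1
```

Request:
play_rows([
  [[0,0,0],[-0.5,0,0],0],
  [[0,0,0],[-0.5,0,0],0],
  [[0,0,0],[-0.5,0,0],0],
])

```text
time: 16.18
tool_pos: [0.51, -0.0532, 0.0356]
tcp_rot: [3.119, -0.376, 0.002]
ft_force: [-5.5, 0.1, 16.8]
opening: 0.138
finger_force: 104.5
```

```bash
python3 - <<'E'
from h import *
s=robot.read_state();plan([.5099,-.0530,.0356],-13.7);print(s["ft_force"],s["moment"],s["finger_force"])
im,K,E,_=cam("wrist");g=im.mean(2);cv2.imwrite("pics/w11.png",im)
u=np.radians(-13.7);x=np.array([np.cos(u),np.sin(u),0]);y=np.array([-x[1],x[0],0]);c=np.array([.5145,-.0546,0])
P=lambda a,b,z:proj(K,E,c+x*a+y*b+[0,0,z]).round(1).tolist()
print("cover front seated",P(.065,.045,.058),P(.065,-.045,.058),"if at seal",P(.065,.045,.062),P(.065,-.045,.062),"recess",P(.0675,0,.06),"wing near/far",P(.033,0,.08),P(.043,0,.08),[P(.038,j,.08) for j in(.018,-.018)],"slot",P(.03,0,.058),P(.046,0,.058),P(.038,.021,.058),P(.038,-.021,.058))
for uu in(240,300,340,400): print(uu,[int(g[v,uu]) for v in range(136,174)])
print("col320",[f"{v}:{int(g[v,322])}" for v in range(196,260,2)])
b,K2,E2,_=cam("scene");np.savez("pics/s2.npz",im=b,K=K2,E=E2)
t,K3,E3,_=cam("top");np.savez("pics/t2.npz",im=t,K=K3,E=E3)
E
```

```text
turn [ 0.01 -0.08 -0.06] shift mm [-0.1 -0.2 -0. ] | now 16.175 [ 0.51   -0.0532  0.0356] yaw -13.76 tilt [ 0.001 -0.    -1.   ] j7 -1.87 F [-5.5  0.1 16.8]
[-5.49439595  0.08643595 16.84210807] [0.03808475 1.3884218  0.05034925] 104.4737434387207
cover front seated [199.0, 155.8] [443.5, 155.8] if at seal [195.7, 157.0] [446.9, 157.0] recess [321.3, 149.3] wing near/far [321.5, 258.5] [321.5, 230.5] [[268.1, 244.7], [374.9, 244.7]] slot [321.2, 245.5] [321.2, 206.2] [267.5, 226.2] [374.9, 226.2]
240 [196, 195, 196, 196, 196, 196, 196, 194, 188, 172, 158, 151, 179, 182, 159, 149, 147, 144, 129, 99, 86, 97, 102, 102, 102, 103, 103, 102, 101, 101, 100, 100, 101, 100, 101, 99, 100, 99]
300 [196, 196, 196, 196, 195, 197, 195, 192, 181, 168, 151, 144, 180, 195, 196, 196, 195, 194, 181, 128, 100, 127, 138, 138, 138, 138, 137, 137, 138, 137, 137, 136, 137, 135, 136, 136, 136, 136]
340 [196, 197, 197, 197, 196, 196, 195, 191, 181, 168, 152, 140, 170, 181, 185, 192, 195, 192, 178, 126, 101, 130, 140, 140, 140, 141, 140, 139, 140, 140, 139, 140, 139, 140, 139, 138, 139, 137]
400 [197, 197, 197, 196, 197, 196, 195, 192, 181, 166, 152, 144, 173, 186, 194, 196, 196, 190, 159, 108, 96, 132, 144, 144, 144, 144, 144, 143, 144, 143, 143, 143, 143, 144, 143, 143, 143, 142]
col320 ['196:133', '198:134', '200:133', '202:133', '204:129', '206:78', '208:75', '210:75', '212:74', '214:74', '216:74', '218:73', '220:74', '222:72', '224:76', '226:75', '228:85', '230:119', '232:142', '234:157', '236:173', '238:178', '240:173', '242:168', '244:163', '246:160', '248:159', '250:157', '252:146', '254:124', '256:87', '258:81']
```

Request:
play_rows([
  [[0,0,0],[0,0,0.4],0],
  [[0,0,0],[0,0,0.4],0],
  [[0,0,0],[0,0,0.4],0],
  [[0,0,0],[0,0,0.4],0],
  [[0,0,0],[0,0,0.4],0],
  [[0,0,0],[0,0,0.4],0],
  [[0,0,0],[0,0,0.4],0],
  [[0,0,0],[0,0,0.4],0],
])

```text
time: 17.32
tool_pos: [0.51, -0.0532, 0.0356]
tcp_rot: [3.119, -0.376, 0.002]
ft_force: [-8.1, 0.0, 22.4]
opening: 0.143
finger_force: 105.4
```

```bash
python3 -c "
from h import *
print(robot.close_job())"
```

```text
the job is handed in; nothing more can be done
None
```

I turned the wing straight across the unit, then lowered the cover over it and pressed it home; I handed in at about 17 s still holding it down with roughly 22–25 N, the wing lined up in the slot, and no move touched the salt shaker, tin or fork.

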